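Square up the waiting slides, then open the bonding press and hold it

TASK

The resin in the thin-section bonding press has cured and three more slides wait askew on the loading tray. Nudge each waiting slide up against the tray's stop fence, in its own place between the scribed lines, so that the three make one straight, square, even row; then pull the press's spring latch out sideways by its black barrel, lift the beam's nose off the ball with it until it is a good 12 cm up, and finish still holding the beam up there in the gripper, so that I can swap the slides. Leave the cured slides in the press and the other things on the bench where they are.

Things in the scene. Friction and masses are not known exactly. Their poses are not given: they have to be found in the camera images.
- press: bonding press, fixed: grey base 270 (x) x 96 (y) mm, top 14 mm up; aluminium beam 28 mm wide along x above it (z 66 to 86 mm, nuts to 104), three plungers over three cured slides. Its near end, a steel nose 44 x 42 mm (z 53 to 91), covers the ball. Origin: centre of base underside; +x from nose to hinge (away from the robot, give or take the yaw), +y the side where the latch barrel sticks out
- beam (a joint): beam angle, rad: 0 = down on the ball, grows as the nose rises, stop at 1.1; at 0.6 the nose is about 12 cm up. Beam about 0.6 kg, 3 to 4 N at the nose; nothing keeps it up, it falls when let go. It cannot rise while the latch is home
- latch (a joint): latch pull, m: 0 = home, jaw under the ball's shoulder; grows as the barrel is pulled straight out from the beam to press +y, stop at 0.014. Spring about 3 N at first, 8 N fully out; it returns when let go. Beyond 0.007 the jaw is clear of the ball; the latch rides up with the beam, so keep it pulled until the nose is 20 mm up
- latch_grip (a point): middle of the black pull barrel: round bar, 14 mm diameter, 34 mm long along press y between two 21 mm flanges. Pinch it from above, fingers closing along press x. Beam down: at (-0.105, 0.050, 0.060) in the press frame, base top 46 mm below. It moves with latch and beam and may turn between the fingers as the beam swings up
- beam_hinge (a point): middle of the beam's hinge pin, which lies along press y, 76 mm above the bench, at press x = +0.110: 0.215 m from the latch barrel and the ball along press x
- ball (a point): centre of the fixed 24 mm ball of the press, 70 mm above the bench
- tray: loading tray, fixed: dark steel plate 120 (x) x 172 (y) mm, top 8 mm up, with a stop fence 10.5 mm high above the top at its far side, near face at tray x = +0.045. Scribed lines along x part three places, centres at tray y = +0.046, 0, -0.046. Origin: centre of underside; +x to the fence, away from the robot give or take the yaw. A slide that is home has its centre at tray x = +0.022
- slide_0: waiting slide in the tray's place at tray y = +0.046 (left seen from the near side): grey rock chip on a glass slide, one rigid 50 g piece: glass 46 (x) x 27 (y) x 3 mm, chip 34 x 23 mm centred on it, its top 19 mm above the underside; origin centre of the underside; x is the long way, roughly towards the fence at the start
- slide_1: waiting slide in the tray's middle place: the same kind of piece
- slide_2: waiting slide in the tray's place at tray y = -0.046: the same kind of piece
- cured_0: cured slide under the press's plunger at press x = -0.044: the same kind of piece as the waiting slides; to be left alone
- cured_1: cured slide under the press's plunger at press x = +0.004: the same kind of piece as the waiting slides; to be left alone
- cured_2: cured slide under the press's plunger at press x = +0.052: the same kind of piece as the waiting slides; to be left alone
- tweezers: bystander: steel tweezers lying flat, 16 x 124 x 9 mm
- loupe: bystander: folded hand lens, 24 x 32 x 14 mm
- rock_4: bystander: brown rock specimen, 59 x 69 x 40 mm
Not all that is in view belongs to the job. Leave any brown look-alike of the slide_0 alone. What is shaped like the slide_1 but purple is not meant.

How it is judged:
By the outcome, as a careful person would: the job done as asked, in the order asked, and still so for the second after the job is handed in, while the arm keeps its last pose, push and grip.
It also fails if it takes over 53 s, if anything falls off the work surface, if the arm or the gripper's body presses on something with over 40 N, if the wrist force passes 120 N, or if a joint passes its speed limit or range.

ROBOT

A 6-joint arm with a two-finger parallel gripper is mounted at the origin on a cart in front of the work surface, level with it; the furniture and walls round the work are solid. World frame = base frame: x ahead of the robot, y to its left, z up, the work surface at z = 0. Lengths are in m, angles in rad, forces in N, time in s.
With the tool pointing down it reaches from about 0.325 to 0.9 m from the base axis. Payload 6.1 kg.
Tool frame: the origin (TCP) lies on the front face of the gripper's body, between the roots of the fingers; the fingertips stand 70 mm ahead of it and the grasp point (between the pads) lies 51 mm ahead of it; z points along the fingers, y is the direction in which the jaws open and shut (so a half turn about z gives the same grasp; the last joint's range is limited). The gripper opens to 87 mm and grips with 3 to 60 N. Pads are 19 mm wide; open, the fingers measure 117 mm over their backs; the gripper's body (75 mm by 190 mm) begins 51 mm behind the grasp point.
Start: joints at [-1.23, 0.22, 1.526, -0, 1.395, -0.126], TCP at [0.281, -0.558, 0.292] pointing down, gripper open.
Joint ranges: [-2.98, 2.98], [-0.91, 2.08], [0.09, 2.57], [-1.24, 4.39], [0.2, 2.65], [-2.68, 2.68]. Speed limits (rad/s): [2.57, 2.57, 3.01, 3.14, 3.14, 3.14].

INTERFACE

Orientations are given as a unit quaternion [w, x, y, z].
In Python, from rig import robot, vision gives the robot as it stands.
- The arm moves only by the shell command python3 -m inch 'ROWS' [OPENING] [FORCE]. ROWS is JSON, a list of rows, each a list of 2 entries, a list of its own where there are three numbers: the shift along the tool's x, y, z in mm, then the turn, a rotation vector about the tool's x, y, z in degrees. In form: [[[tx, ty, tz], [wx, wy, wz]], ...]. A call has 1 to 12 rows; each row is the pose to reach, as a shift and turn from the pose commanded when the call began, along the tool's axes at that moment; what a row does not reach only later rows make up. A row lasts 1/10 s, in which the tool goes at most 50 mm and 8.59 degrees, less where a joint would pass 70% of its speed; a pose out of reach is approached as far as the arm can. A call with a gripper value outside its range is refused whole. OPENING is the finger opening in mm, from 0 to 87, set as the call begins (- or left out, the last holds). The fingers move at their own pace and stop on an object; FORCE is the grip in N (left out, the last holds). Time passes only in rows, so rows that repeat a pose let the fingers close. It gives the time, the measured TCP pose, the force and the opening at its end, in the units of the state.
- robot.get_state(): the state, without advancing time (a new reading comes with each control period).
- vision.snapshot(name): name is "scene" or "top" or "wrist"; returns a dict with "pixels" (480x640x3 uint8, blue, green, red), "range_z" (480x640 float32, m along the optical axis (not along the pixel's ray), 0 where there is no reading), "fx", "fy", "cx", "cy" (pixels), "distortion" ([k1, k2, p1, p2, k3] as OpenCV has them; the pictures are not rectified), "T" (4x4, takes a point from camera to world coordinates). Camera axes: x right, y up, looking along -z (the intrinsics and any distortion apply to the point x, -y, -z); pixel columns grow to the right and rows downward; lengths in m; the calibration is good to about 2 mm. A picture is of the moment at which its call begins.
- robot.job_done(): hands the job in, once; it reports no verdict.
The state is a dict: "time_s": time; "qpos": joint angles; "qd": joint speeds; "effort": joint torques, N m; "position": TCP position; "tool_rot": TCP orientation; "contact_force": force on the tool from outside, world axes, zero at the start; "moment": the same for the moment, N m; "grip_width": finger opening in m.
Only numpy, scipy, OpenCV 4.12 (cv2) and the standard library are available. Lean on these libraries where they do the work, as an engineer would, in place of code of your own. Each camera call takes 0.05 s, during which the arm holds its last target.

## Working session

There is one attempt and no reset: what is moved stays moved. The work goes in short steps, Python scripts to look and compute and a shell command to move; the robot and the scene stay as the last step left them, time stands still between calls to the robot, and variables do not carry over. Pictures are saved under pics/ and viewed, and the job is handed in when it is done.

```bash
ls; mkdir -p pics
python3 - <<'E'
from rig import robot, vision
import cv2
s=robot.get_state()
for k,v in s.items(): print(k,v)
for n in ("scene","top"):
    d=vision.snapshot(n)
    cv2.imwrite(f"pics/{n}0.png",d["pixels"])
    print(n,d["fx"],d["fy"],d["cx"],d["cy"],d["distortion"],d["T"])
    import numpy as np
    np.savez(f"{n}0.npz",**d)
E
```

```text
pics
time_s 0.0
qpos [-1.23010275e+00  2.21216272e-01  1.52759977e+00  8.25110261e-06
  1.39468160e+00 -1.26107562e-01]
qd [ 1.32620968e-04  1.48224520e-03 -1.11021280e-05 -3.91326047e-04
  7.74324562e-04  1.00925013e-03]
effort [-1.38875530e-03 -4.94616866e+01 -3.87377214e+01  6.96725026e-02
  5.75278269e-02 -1.27849985e-04]
position [ 0.28110376 -0.55768267  0.29114923]
tool_rot [-9.47451562e-04  9.72885241e-01  2.31286405e-01 -9.79622731e-05]
contact_force [ 0.25062731 -0.38971362 -0.48143847]
moment [ 0.02033651 -0.01562483 -0.01954332]
grip_width 0.08708250276248336
scene 542.8978471545488 542.8978471545488 325.74062918866684 239.8184495024958 [-0.02395693  0.          0.          0.          0.        ] [[ 0.57967058  0.44839395 -0.68038584 -0.32507782]
 [-0.8148098   0.32735215 -0.47846166 -0.67148583]
 [ 0.00818645  0.83173519  0.5551122   0.80007136]
 [ 0.          0.          0.          1.        ]]
top 468.0757007227565 468.0757007227565 316.9568261719958 237.81472848047736 [-0.01330777  0.          0.          0.          0.        ] [[-0.02131481  0.99539953 -0.09341009  0.46073896]
 [-0.99971512 -0.02021662  0.01268736 -0.04229616]
 [ 0.01074056  0.09365391  0.99554688  1.00893919]
 [ 0.          0.          0.          1.        ]]
```

View pics/scene0.png

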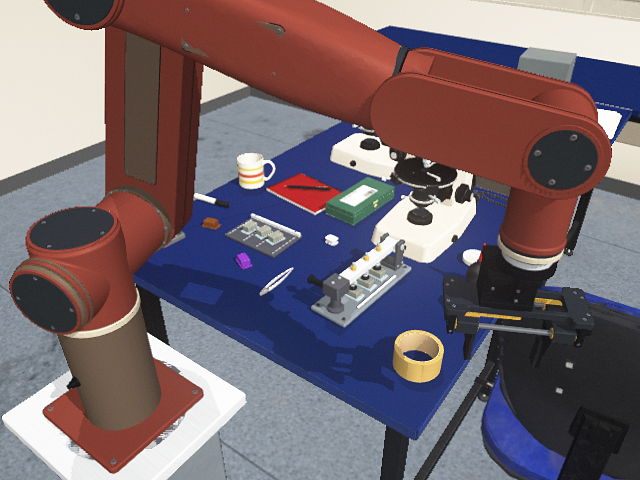

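View pics/top0.png

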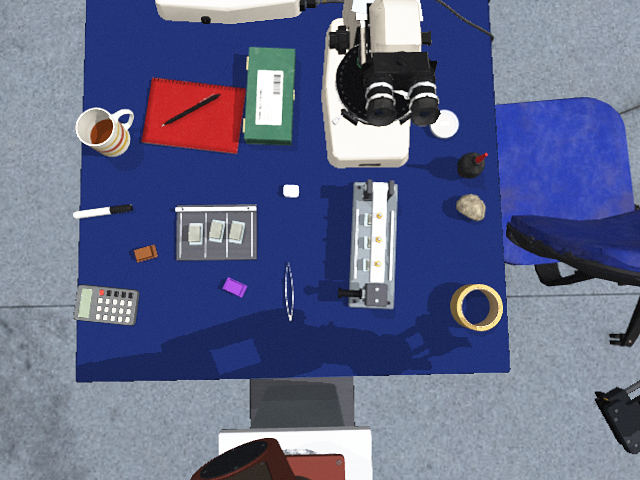

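Run:
```python
import cv2
a=cv2.imread("pics/top0.png")
cv2.imwrite("pics/top0_tray.png",cv2.resize(a[195:270,165:265],None,fx=8,fy=8,interpolation=cv2.INTER_CUBIC))
cv2.imwrite("pics/top0_press.png",cv2.resize(a[170:320,325:425],None,fx=4,fy=4,interpolation=cv2.INTER_CUBIC))
```

```text
(no output)
```

View pics/top0_tray.png

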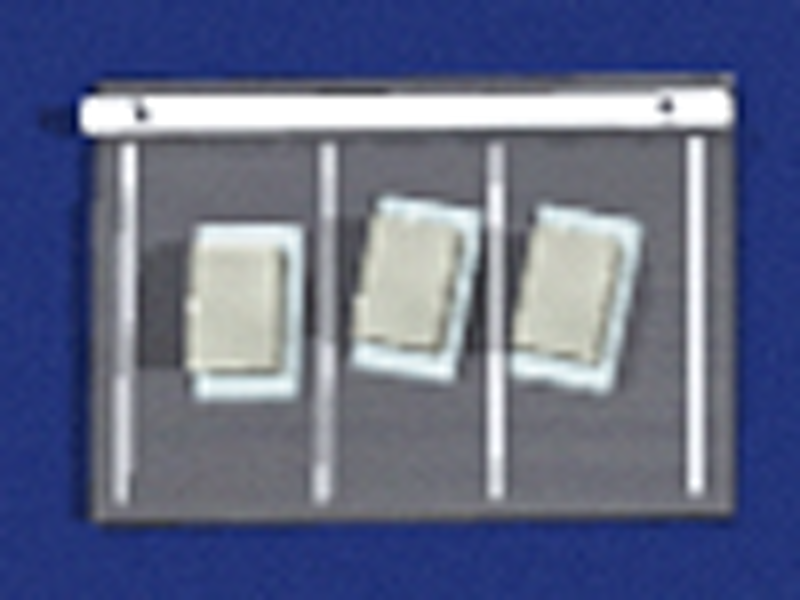

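View pics/top0_press.png

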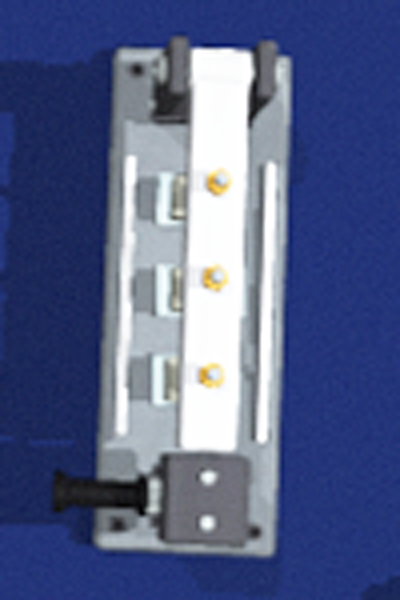

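```bash
cat > h.py <<'E'
import numpy as np, cv2
from rig import robot, vision
from scipy.spatial.transform import Rotation as R
def snap(n,tag):
    d=vision.snapshot(n); d={k:np.array(v) for k,v in d.items()}
    np.savez(f"{tag}.npz",**d); cv2.imwrite(f"pics/{tag}.png",d["pixels"]); return d
def load(tag): return dict(np.load(f"{tag}.npz"))
def K(d): return np.array([[float(d["fx"]),0,float(d["cx"])],[0,float(d["fy"]),float(d["cy"])],[0,0,1]])
def cast(d,px,z):
    p=cv2.undistortPoints(np.array(px,float).reshape(-1,1,2),K(d),d["distortion"]).reshape(-1,2)
    v=np.c_[p[:,0],-p[:,1],-np.ones(len(p))]@d["T"][:3,:3].T
    o=d["T"][:3,3]; return o+v*((z-o[2])/v[:,2])[:,None]
def deproj(d,px):
    px=np.array(px,float).reshape(-1,2); r=d["range_z"]
    p=cv2.undistortPoints(px.reshape(-1,1,2),K(d),d["distortion"]).reshape(-1,2)
    z=np.array([r[int(round(v)),int(round(u))] for u,v in px])
    return np.c_[p[:,0]*z,-p[:,1]*z,-z]@d["T"][:3,:3].T+d["T"][:3,3]
def proj(d,P):
    c=(np.atleast_2d(P)-d["T"][:3,3])@d["T"][:3,:3]
    q,_=cv2.projectPoints(np.c_[c[:,0],-c[:,1],-c[:,2]],np.zeros(3),np.zeros(3),K(d),d["distortion"]); return q.reshape(-1,2)
def pose():
    s=robot.get_state(); w,x,y,z=s["tool_rot"]; return np.array(s["position"]),R.from_quat([x,y,z,w])
def rows(target,yawdeg):
    """mm shift & turn (deg) in tool axes from measured pose; yaw = world heading of tool y axis, mod 180"""
    p,r=pose(); M=r.as_matrix()
    print("shift mm",np.round(M.T@(np.array(target)-p)*1000,1),"tooly yaw",np.round(np.degrees(np.arctan2(M[1,1],M[0,1])),2),"z",np.round(M[:,2],4))
    a=np.radians(yawdeg); y=np.array([np.cos(a),np.sin(a),0]); 
    if y@M[:,1]<0: y=-y
    zz=np.array([0,0,-1.]); G=np.c_[np.cross(y,zz),y,zz]
    print("turn deg",np.round(np.degrees((R.from_matrix(M).inv()*R.from_matrix(G)).as_rotvec()),2))
E
python3 - <<'E'
from h import *
d=snap("wrist","w0"); p,r=pose()
T=d["T"]; M=r.as_matrix()
print("cam in tool",np.round(M.T@(T[:3,3]-p),4)); print(np.round(M.T@T[:3,:3],3)); print(d["fx"],d["cx"],d["cy"],d["distortion"],)
t=load("top0")
b=t["pixels"]
# tray corners on plane z=.008 from zoom (crop x165,y195, scale 8)
z=lambda L,ox,oy,s:[((u+.5)/s-.5+ox,(v+.5)/s-.5+oy) for u,v in L]
print(np.round(cast(t,z([(95,520),(735,518),(95,135),(735,130),(125,500),(697,495)],165,195,8),.008),4))
print("press base",np.round(cast(t,z([(97,548),(272,553),(115,48),(292,58)],325,170,4),.014),4))
print("barrel",np.round(cast(t,z([(55,492),(145,495)],325,170,4),.060),4), np.round(deproj(t,z([(100,493)],325,170,4)),4))
E
```

```text
cam in tool [ 0.0759 -0.0003 -0.0915]
[[-0.     0.96   0.28 ]
 [ 1.     0.001 -0.001]
 [-0.001  0.28  -0.96 ]]
419.15067365691965 318.635872101569 245.35804657645724 [-0.08588476  0.          0.          0.          0.        ]
[[0.5141 0.2458 0.008 ]
 [0.5112 0.0752 0.008 ]
 [0.6179 0.2465 0.008 ]
 [0.6158 0.0742 0.008 ]
 [0.5193 0.2379 0.008 ]
 [0.5175 0.0853 0.008 ]]
press base [[ 0.407  -0.1192  0.014 ]
 [ 0.4024 -0.2115  0.014 ]
 [ 0.6745 -0.1363  0.014 ]
 [ 0.6672 -0.232   0.014 ]]
barrel [[ 0.438  -0.0952  0.06  ]
 [ 0.4355 -0.1405  0.06  ]] [[ 0.4372 -0.1173  0.0676]]
```

View pics/w0.png

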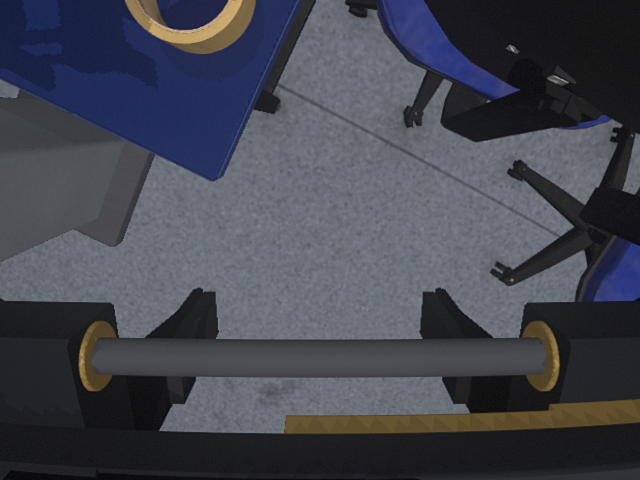

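Run:
```python
from h import *
rows([.57,.15,.22],-1)
```

```text
shift mm [ 576.5 -501.9   72.2] tooly yaw -63.25 z [-5.0e-04  1.4e-03 -1.0e+00]
turn deg [-7.000e-02 -6.000e-02 -6.225e+01]
```

```bash
python3 -m inch '[[[40,-35,5],[0,0,-5]],[[75,-65,10],[0,0,-9]],[[110,-95,14],[0,0,-13]],[[150,-130,19],[0,0,-17]],[[185,-160,23],[0,0,-21]],[[220,-190,28],[0,0,-25]],[[255,-220,32],[0,0,-29]],[[290,-252,36],[0,0,-33]],[[325,-285,41],[0,0,-37]],[[360,-315,45],[0,0,-41]],[[395,-345,50],[0,0,-45]],[[430,-375,54],[0,0,-48]]]' 60
python3 - <<'E'
from h import *
rows([.57,.15,.22],-1)
E
```

```text
time_s: 1.35
position: [0.4967, -0.0278, 0.238]
tool_rot: [0.0, 0.794, 0.608, -0.0]
contact_force: [0.5, -0.6, 0.9]
grip_width: 0.0601
shift mm [190.7  24.5  17.9] tooly yaw -15.1 z [ 0.e+00 -1.e-04 -1.e+00]
turn deg [ 0.00e+00  1.00e-02 -1.41e+01]
```

```bash
python3 -m inch '[[[40,5,4],[0,0,-4]],[[80,10,8],[0,0,-7]],[[120,15,12],[0,0,-10]],[[160,20,16],[0,0,-12]],[[185,24,18],[0,0,-14]],[[191,24.5,18],[0,0,-14.1]],[[191,24.5,18],[0,0,-14.1]],[[191,24.5,18],[0,0,-14.1]]]'
python3 - <<'E'
from h import *
rows([.57,.15,.22],-1)
d=snap("wrist","w1"); print(d["T"])
E
```

```text
time_s: 2.15
position: [0.57, 0.1472, 0.2201]
tool_rot: [-0.0, 0.715, 0.7, -0.0]
contact_force: [-0.7, 0.5, 0.1]
grip_width: 0.0599
shift mm [ 2.8 -0.1  0.1] tooly yaw -1.21 z [-7.e-04 -6.e-04 -1.e+00]
turn deg [-0.04  0.03 -0.21]
[[ 9.99774236e-01  2.03935097e-02  5.96511258e-03  5.70641033e-01]
 [-2.12479926e-02  9.59239552e-01  2.81794258e-01  2.23969444e-01]
 [ 2.48020138e-05 -2.81857386e-01  9.59456311e-01  3.11643010e-01]
 [ 0.00000000e+00  0.00000000e+00  0.00000000e+00  1.00000000e+00]]
```

View pics/w1.png

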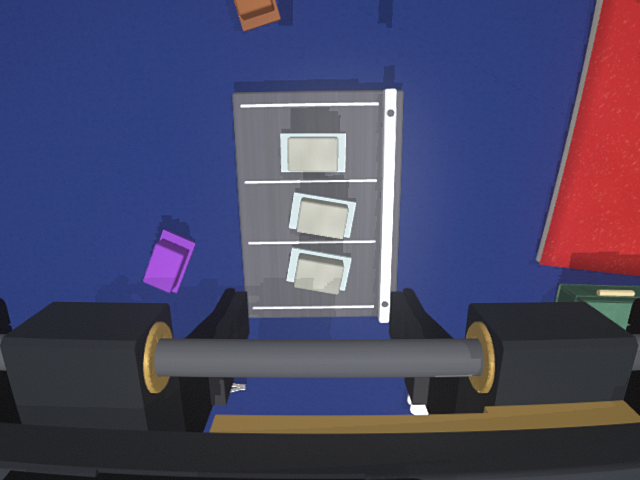

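```bash
cat >> h.py <<'E'
def heightmap(d):
    h,w=d["range_z"].shape; u,v=np.meshgrid(np.arange(w),np.arange(h))
    p=cv2.undistortPoints(np.c_[u.ravel(),v.ravel()].astype(float).reshape(-1,1,2),K(d),d["distortion"]).reshape(-1,2)
    z=d["range_z"].ravel()
    P=np.c_[p[:,0]*z,-p[:,1]*z,-z]@d["T"][:3,:3].T+d["T"][:3,3]
    P[z==0]=np.nan
    return P.reshape(h,w,3)
def lineends(d,mask,z,minlen=60):
    out=[]
    cs,_=cv2.findContours(mask,cv2.RETR_EXTERNAL,cv2.CHAIN_APPROX_NONE)
    for c in cs:
        (cx,cy),(a,b),ang=cv2.minAreaRect(c)
        if max(a,b)<minlen: continue
        w=cast(d,c.reshape(-1,2),z)[:,:2]
        r=cv2.minAreaRect((w*1000).astype(np.float32))
        out.append((np.round((cx,cy),1),np.round(r[0],1),np.round(r[1],1),round(r[2],2)))
    return out
E
python3 - <<'E'
from h import *
d=load("w1"); P=heightmap(d); img=d["pixels"]
for u,v in [(312,155),(325,218),(320,272),(288,155),(255,200),(388,200),(150,30),(450,200)]:
    print((u,v),img[v,u],np.round(P[v,u],4))
hsv=cv2.cvtColor(img,cv2.COLOR_BGR2HSV)
roi=np.zeros(img.shape[:2],np.uint8); roi[85:330,225:410]=1
cv2.imwrite("pics/w1z.png",cv2.resize(img[85:325,225:410],None,fx=3.2,fy=2.5,interpolation=cv2.INTER_CUBIC)) if 0 else cv2.imwrite("pics/w1z.png",cv2.resize(img[120:310,230:410],None,fx=3,fy=3,interpolation=cv2.INTER_CUBIC))
for r in (155,218,272): print(hsv[r,275:360:3].tolist())
E
```

```text
(312, 155) [193 206 203] [0.5658 0.2033 0.0259]
(325, 218) [196 207 206] [0.5737 0.1601 0.0273]
(320, 272) [193 205 202] [0.5694 0.12   0.0261]
(288, 155) [168 173 170] [0.5497 0.2037 0.0268]
(255, 200) [127 119 118] [0.5225 0.1701 0.0062]
(388, 200) [254 254 254] [0.6186 0.1704 0.0188]
(150, 30) [123  60  46] [ 0.4537  0.2919 -0.002 ]
(450, 200) [132  71  57] [ 0.6695  0.1659 -0.0016]
[[120, 16, 126], [129, 15, 116], [97, 26, 228], [96, 17, 236], [92, 26, 197], [30, 15, 204], [33, 15, 203], [30, 11, 201], [30, 13, 200], [33, 13, 199], [30, 13, 202], [30, 11, 202], [35, 15, 204], [35, 14, 207], [30, 15, 209], [28, 15, 208], [30, 11, 206], [27, 14, 206], [27, 14, 206], [33, 14, 205], [33, 12, 205], [95, 23, 204], [94, 16, 237], [94, 15, 241], [120, 12, 126], [124, 15, 134], [117, 18, 130], [116, 14, 131], [124, 15, 133]]
[[124, 16, 126], [113, 16, 127], [116, 16, 127], [129, 14, 127], [123, 18, 131], [96, 32, 233], [95, 18, 236], [95, 18, 238], [33, 15, 185], [35, 15, 203], [33, 15, 202], [27, 14, 202], [30, 13, 200], [30, 13, 201], [33, 14, 204], [30, 13, 201], [39, 17, 208], [35, 13, 208], [33, 14, 207], [33, 12, 207], [30, 12, 207], [30, 12, 205], [35, 15, 203], [33, 13, 203], [95, 27, 210], [95, 19, 237], [101, 24, 170], [116, 16, 129], [124, 16, 129]]
[[113, 16, 127], [120, 12, 127], [116, 16, 128], [116, 16, 131], [101, 27, 131], [94, 17, 236], [95, 18, 238], [40, 9, 177], [30, 14, 203], [33, 14, 204], [33, 14, 203], [35, 14, 202], [35, 15, 202], [33, 15, 203], [30, 13, 202], [38, 15, 205], [33, 15, 207], [33, 12, 208], [32, 16, 209], [30, 13, 209], [30, 12, 205], [33, 15, 203], [27, 14, 199], [96, 21, 236], [94, 15, 248], [125, 12, 124], [116, 16, 129], [120, 14, 128], [120, 14, 128]]
```

View pics/w1z.png

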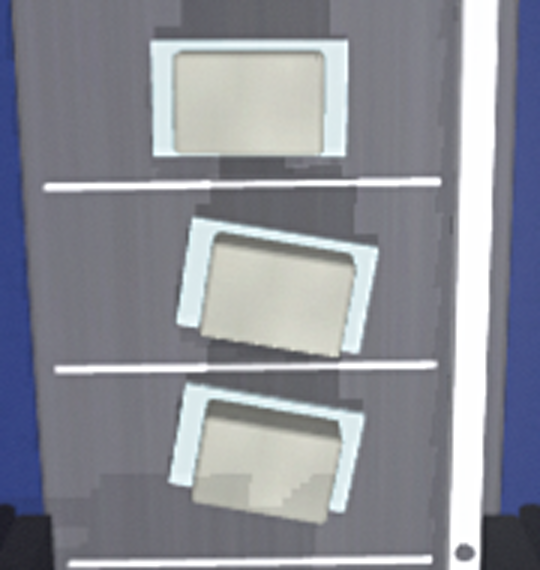

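```bash
cat >> h.py <<'E'
def traymeas(d,roi):
    img=d["pixels"]; hsv=cv2.cvtColor(img,cv2.COLOR_BGR2HSV)
    m=np.zeros(img.shape[:2],np.uint8); u0,u1,v0,v1=roi; m[v0:v1,u0:u1]=255
    white=cv2.inRange(hsv,(0,0,185),(180,10,255))&m
    chip=cv2.inRange(hsv,(18,6,140),(60,40,240))&m
    chip=cv2.morphologyEx(chip,cv2.MORPH_OPEN,np.ones((3,3),np.uint8))
    glass=cv2.inRange(hsv,(85,12,190),(108,60,255))&m
    both=cv2.morphologyEx(chip|glass,cv2.MORPH_CLOSE,np.ones((3,3),np.uint8))
    print("WHITE"); 
    for l in lineends(d,white,.008): print(*l)
    print("FENCE at z=.0185"); 
    for l in lineends(d,white,.0185,150): print(*l)
    print("CHIP"); 
    for l in lineends(d,chip,.027,20): print(*l)
    print("ALL at .011"); 
    for l in lineends(d,both,.011,25): print(*l)
    return white,chip,glass
E
python3 - <<'E'
from h import *
d=load("w1"); w,c,g=traymeas(d,(225,410,85,330))
cv2.imwrite("pics/w1m.png",cv2.resize(cv2.merge([w,c,g])[80:330,220:420],None,fx=2.4,fy=2.4))
E
```

```text
WHITE
[313.  306.9] [563.2  84.2] [ 2.1 95.1] 89.81
[312.  241.7] [563.8 137.8] [ 1.8 95.1] 89.57
[310.5 180.8] [563.8 183.6] [ 1.8 95.1] 89.62
[309.  104.4] [564.2 236.9] [ 2.1 96. ] 89.56
[387.5 205.5] [620.  157.9] [176.5   8.4] 89.56
FENCE at z=.0185
[387.5 205.5] [618.3 160.1] [170.4   8.1] 89.56
CHIP
[318.3 276.2] [568.1 117. ] [22.6 33.2] 78.58
[321.9 219.5] [571.5 158.9] [22.5 33. ] 79.39
[312.5 154. ] [566.1 203.9] [22.4 33. ] 88.76
ALL at .011
[317.8 271.4] [567.6 114.8] [31.2 45.9] 77.89
[321.6 216. ] [571.3 157.8] [28.7 45.7] 79.3
[312.5 152. ] [566.1 204.2] [26.4 45.8] 88.83
```

View pics/w1m.png

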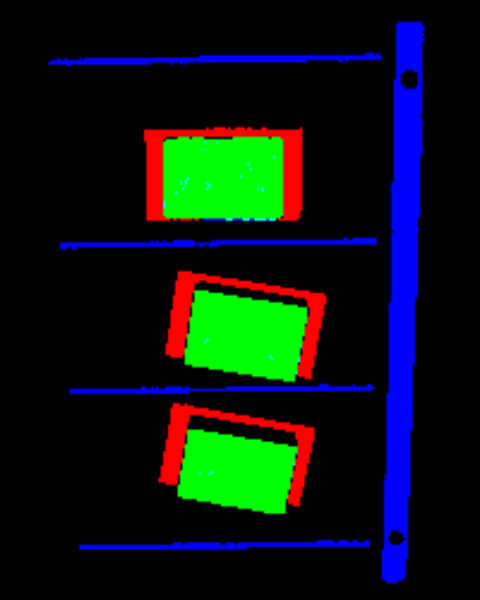

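Run:
```python
from h import *
d=load("w1"); g=cv2.cvtColor(d["pixels"],cv2.COLOR_BGR2GRAY).astype(float)
# tray near edge and fence near face, scanned per row
for v in (120,145,205,230,255,280):
    r=cv2.GaussianBlur(g,(1,5),0)[v]
    b=d["pixels"][v].astype(float); s=b[:,0]-b[:,2]
    e=225+np.argmin(np.diff(s[225:260])); f=365+np.argmax(np.diff(r[365:392])); k=388+np.argmin(np.diff(r[388:400]))
    print(v,e,f,k,np.round(cast(d,[(e+.5,v)],.008)[0,:2],4),np.round(cast(d,[(f+.5,v),(k+.5,v)],.0185)[:,:2],4).tolist())
rows([.5714,.1587,.15],-10.7)
rows([.5714,.1587,.0905],-10.7)
```

```text
120 232 383 395 [0.5103 0.2277] [[0.6145, 0.2253], [0.6227, 0.2252]]
145 234 383 394 [0.5105 0.2104] [[0.6148, 0.2086], [0.6224, 0.2085]]
205 238 382 392 [0.5104 0.167 ] [[0.6148, 0.1668], [0.622, 0.1667]]
230 239 381 392 [0.5097 0.148 ] [[0.6145, 0.1485], [0.6225, 0.1483]]
255 241 380 391 [0.5098 0.1284] [[0.6141, 0.1295], [0.6223, 0.1293]]
280 243 380 390 [0.5098 0.108 ] [[0.6146, 0.1099], [0.6221, 0.1097]]
shift mm [11.8  1.1 70.2] tooly yaw -1.24 z [-4.e-04 -5.e-04 -1.e+00]
turn deg [-0.02  0.03  9.46]
shift mm [ 11.9   1.1 129.7] tooly yaw -1.24 z [-4.e-04 -5.e-04 -1.e+00]
turn deg [-0.02  0.03  9.46]
```

```bash
python3 -m inch '[[[6,1,35],[0,0,5]],[[12,1,70],[0,0,9.5]],[[12,1,70],[0,0,9.5]],[[12,1,70],[0,0,9.5]],[[12,1,70],[0,0,9.5]]]' 50 8
python3 - <<'E'
from h import *
rows([.5714,.1587,.0905],-10.7)
snap("wrist","w2")
E
```

```text
time_s: 2.7
position: [0.5729, 0.1595, 0.1526]
tool_rot: [0.001, 0.77, 0.639, 0.001]
contact_force: [0.7, -0.3, 0.8]
grip_width: 0.0503
shift mm [-1.1 -1.6 62.1] tooly yaw -10.62 z [ 3.2e-03  3.0e-04 -1.0e+00]
turn deg [ 0.18 -0.05  0.08]
```

View pics/w2.png

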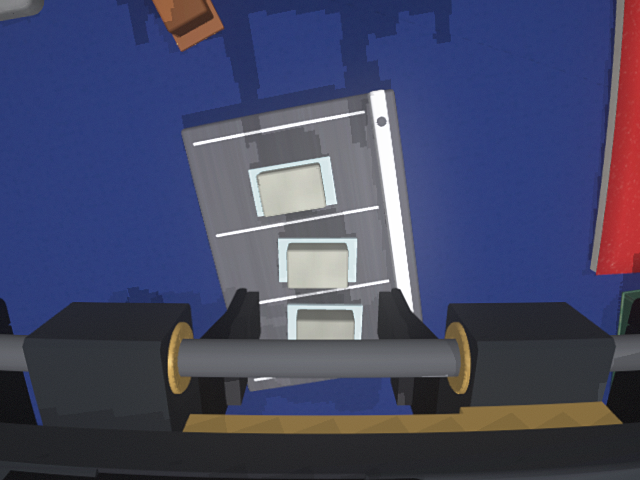

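```bash
python3 -m inch '[[[-1,-1.5,30],[0,0,0]],[[-1,-1.5,50],[0,0,0]],[[-1,-1.5,57],[0,0,0]],[[-1,-1.5,62],[0,0,0]],[[-1,-1.5,62],[0,0,0]],[[-1,-1.5,62],[0,0,0]]]'
python3 - <<'E'
from h import *
rows([.5714,.1587,.0905],-10.7)
snap("wrist","w3")
E
```

```text
time_s: 3.35
position: [0.571, 0.1595, 0.0896]
tool_rot: [0.001, 0.77, 0.638, 0.001]
contact_force: [0.3, 0.5, 0.5]
grip_width: 0.05
shift mm [-0.7  0.6 -0.9] tooly yaw -10.65 z [ 2.2e-03  3.0e-04 -1.0e+00]
turn deg [ 0.12 -0.04  0.05]
```

View pics/w3.png

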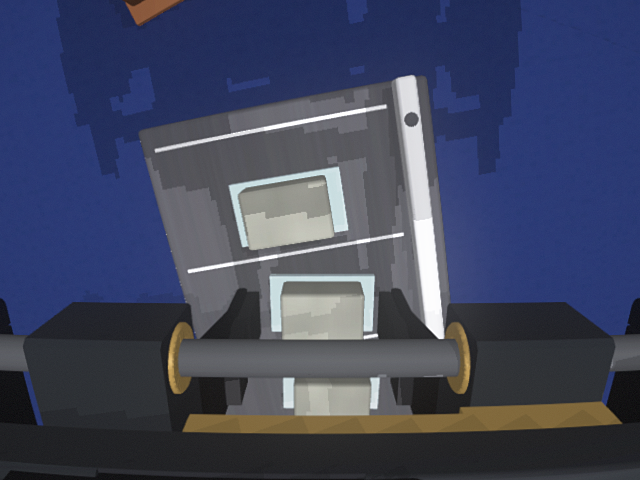

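```bash
python3 -m inch '[[[-0.5,0.5,-1],[0,0,0]],[[-0.5,0.5,-1],[0,0,0]],[[-0.5,0.5,-1],[0,0,0]],[[-0.5,0.5,-1],[0,0,0]],[[-0.5,0.5,-1],[0,0,0]],[[-0.5,0.5,-1],[0,0,0]]]' 25 8
python3 - <<'E'
from h import *
rows([.582,.1604,.0905],-.4)
snap("wrist","w4")
E
```

```text
time_s: 4.0
position: [0.5707, 0.1588, 0.0897]
tool_rot: [0.0, 0.77, 0.638, 0.0]
contact_force: [-0.6, -0.6, 4.0]
grip_width: 0.0337
shift mm [ 3.7 10.8 -0.8] tooly yaw -10.65 z [ 7.e-04  0.e+00 -1.e+00]
turn deg [ 4.000e-02 -1.000e-02 -1.025e+01]
```

View pics/w4.png

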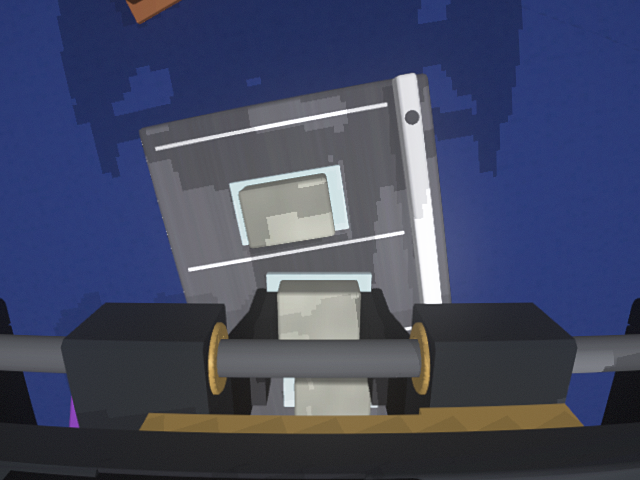

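```bash
python3 - <<'E'
from h import *
for i in range(3):
    s=robot.get_state(); print(s["time_s"],np.round(s["contact_force"],2),np.round(s["moment"],2),np.round(s["position"],4),s["grip_width"])
E
python3 -m inch '[[[1,3,0],[0,0,-3]],[[2,6,0],[0,0,-6]],[[4,9,0],[0,0,-9]],[[4,10,0],[0,0,-10.3]],[[4,10,0],[0,0,-10.3]],[[4,10,0],[0,0,-10.3]]]'
python3 - <<'E'
from h import *
s=robot.get_state(); print(s["time_s"],np.round(s["contact_force"],2),np.round(s["moment"],2),np.round(s["position"],4),s["grip_width"])
rows([.5915,.1604,.0905],-.4)
E
```

```text
4.05 [-1.16 -0.35  3.88] [-0.09  0.   -0.  ] [0.5707 0.1588 0.0897] 0.033905234617962667
4.05 [-1.16 -0.35  3.88] [-0.09  0.   -0.  ] [0.5707 0.1588 0.0897] 0.033905234617962667
4.05 [-1.16 -0.35  3.88] [-0.09  0.   -0.  ] [0.5707 0.1588 0.0897] 0.033905234617962667
time_s: 4.65
position: [0.5809, 0.161, 0.0896]
tool_rot: [-0.0, 0.709, 0.705, -0.0]
contact_force: [-2.0, 0.1, 5.6]
grip_width: 0.0338
4.65 [-2.03  0.07  5.64] [0.05 0.33 0.03] [0.5809 0.161  0.0896] 0.03375519012519343
shift mm [-0.6 10.7 -0.9] tooly yaw -0.35 z [-4.e-04  2.e-04 -1.e+00]
turn deg [-0.02 -0.01  0.05]
```

```bash
python3 -m inch '[[[-0.5,3,-0.7],[0,0,0]],[[-0.5,6,-0.7],[0,0,0]],[[-0.5,8,-0.7],[0,0,0]],[[-0.5,8,-0.7],[0,0,0]],[[-0.5,8,-0.7],[0,0,0]]]'
python3 - <<'E'
from h import *
s=robot.get_state(); print(s["time_s"],np.round(s["contact_force"],2),np.round(s["moment"],2),np.round(s["position"],4),s["grip_width"])
rows([.5915,.1604,.0905],-.4)
E
```

```text
time_s: 5.15
position: [0.589, 0.1602, 0.0897]
tool_rot: [0.0, 0.709, 0.705, 0.0]
contact_force: [-0.0, -0.4, 0.1]
grip_width: 0.0336
5.15 [-0.04 -0.4   0.07] [-0.   -0.1   0.03] [0.589  0.1602 0.0897] 0.0335690755630591
shift mm [ 0.2  2.5 -0.8] tooly yaw -0.36 z [ 0.  0. -1.]
turn deg [ 0.   -0.    0.04]
```

```bash
python3 -m inch '[[[0,0.7,0],[0,0,0]],[[0,1.4,0],[0,0,0]],[[0,2,0],[0,0,0]],[[0,2,0],[0,0,0]],[[0,2,0],[0,0,0]]]'
python3 -m inch '[[[0,0.5,0],[0,0,0]],[[0,1,0],[0,0,0]],[[0,1,0],[0,0,0]]]'
```

```text
time_s: 5.65
position: [0.5909, 0.1603, 0.0899]
tool_rot: [-0.0, 0.709, 0.705, -0.0]
contact_force: [-0.5, -0.2, -0.3]
grip_width: 0.0337
time_s: 5.95
position: [0.592, 0.1603, 0.09]
tool_rot: [0.0, 0.709, 0.705, 0.0]
contact_force: [1.0, 0.4, -0.8]
grip_width: 0.0338
```

```bash
python3 -m inch '[[[0,0.5,0],[0,0,0]],[[0,1,0],[0,0,0]],[[0,1,0],[0,0,0]]]'
python3 - <<'E'
from h import *
s=robot.get_state(); print(s["time_s"],np.round(s["contact_force"],2),np.round(s["moment"],2),np.round(s["position"],4),s["grip_width"])
E
```

```text
time_s: 6.25
position: [0.5926, 0.1603, 0.0898]
tool_rot: [-0.0, 0.709, 0.705, -0.0]
contact_force: [-2.2, 0.1, 0.1]
grip_width: 0.0339
6.25 [-2.22  0.1   0.08] [-0.01  0.19  0.  ] [0.5926 0.1603 0.0898] 0.03388654684073072
```

```bash
python3 -m inch '[[[0,0.6,0],[0,0,0]],[[0,0.6,0],[0,0,0]]]'
python3 -m inch '[[[0,-0.3,0],[0,0,0]],[[0,-0.3,0],[0,0,0]],[[0,-0.3,0],[0,0,0]],[[0,-0.3,-0.5],[0,0,0]],[[0,-0.3,-15],[0,0,0]],[[0,-0.3,-50],[0,0,0]],[[30,-0.3,-80],[0,0,0]],[[50,-0.3,-110],[0,0,0]],[[50,-0.3,-110],[0,0,0]],[[50,-0.3,-110],[0,0,0]],[[50,-0.3,-110],[0,0,0]]]' 46
python3 - <<'E'
from h import *
d=snap("wrist","w5"); print(pose()[0])
w,c,g=traymeas(d,(180,460,10,330))
E
```

```text
time_s: 6.45
position: [0.5927, 0.1603, 0.0897]
tool_rot: [-0.001, 0.709, 0.705, -0.001]
contact_force: [-5.4, -0.7, 2.9]
grip_width: 0.0339
time_s: 7.55
position: [0.5929, 0.2097, 0.1991]
tool_rot: [-0.0, 0.709, 0.705, -0.001]
contact_force: [-0.7, -0.3, -0.2]
grip_width: 0.0459
[0.59268327 0.20946493 0.1985011 ]
WHITE
[305. 329.] [581.  138.1] [ 0.1 60. ] 89.72
[280.5 272. ] [564.  183.6] [ 1.6 95.7] 89.71
[278.5 198. ] [564.3 237.3] [ 1.5 95.2] 89.52
[357.9 258. ] [619.6 191.1] [106.6   8.2] 89.65
FENCE at z=.0185
CHIP
[319.  311.5] [591.5 161.3] [22.  33.2] 89.65
[280. 252.] [566.3 204.4] [22.1 32.9] 89.62
ALL at .011
[319.5 306. ] [591.7 158. ] [31.8 45.8] 89.65
[282.  247.5] [566.2 202.7] [29.9 46. ] 89.58
```

View pics/w5.png

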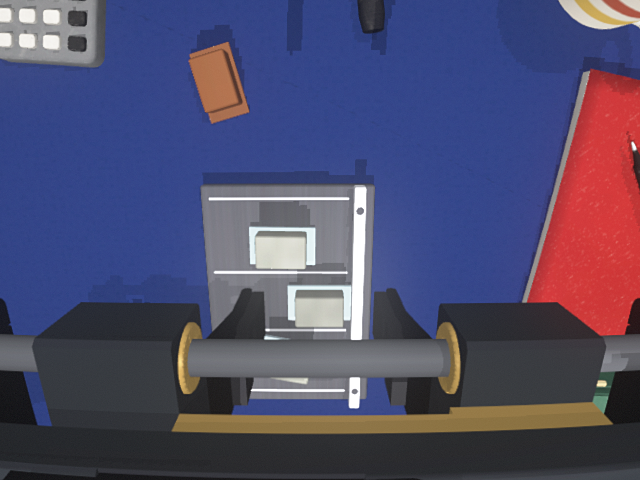

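Run:
```python
from h import *
rows([.568,.1168,.13],-11.6)
```

```text
shift mm [-92.8 -23.9  68.6] tooly yaw -0.39 z [-2.6e-03 -8.0e-04 -1.0e+00]
turn deg [-0.14  0.06 11.21]
```

```bash
python3 -m inch '[[[-30,-8,10],[0,0,4]],[[-60,-16,30],[0,0,8]],[[-90,-24,50],[0,0,11]],[[-93,-24,65],[0,0,11.2]],[[-93,-24,69],[0,0,11.2]],[[-93,-24,69],[0,0,11.2]],[[-93,-24,69],[0,0,11.2]],[[-93,-24,69],[0,0,11.2]]]' 50
python3 - <<'E'
from h import *
rows([.568,.1168,.0905],-11.6)
E
```

```text
time_s: 8.4
position: [0.5698, 0.1183, 0.132]
tool_rot: [0.0, 0.774, 0.633, 0.001]
contact_force: [-0.5, 0.2, -0.3]
grip_width: 0.05
shift mm [-1.8 -1.6 41.5] tooly yaw -11.48 z [ 1.8e-03  2.0e-04 -1.0e+00]
turn deg [ 0.1  -0.03  0.12]
```

```bash
python3 -m inch '[[[-1,-1,20],[0,0,0]],[[-1,-1,33],[0,0,0]],[[-1,-1,39.5],[0,0,0]],[[-1,-1,39.5],[0,0,0]],[[-1,-1,39.5],[0,0,0]],[[-1,-1,39.5],[0,0,0]]]'
python3 - <<'E'
from h import *
rows([.568,.1168,.0905],-11.6)
snap("wrist","w6")
E
```

```text
time_s: 9.0
position: [0.5684, 0.1167, 0.0922]
tool_rot: [0.0, 0.775, 0.632, 0.001]
contact_force: [-0.0, 0.3, -0.5]
grip_width: 0.05
shift mm [-0.  -0.4  1.7] tooly yaw -11.55 z [ 1.3e-03  1.0e-04 -1.0e+00]
turn deg [ 0.07 -0.02  0.05]
```

View pics/w6.png

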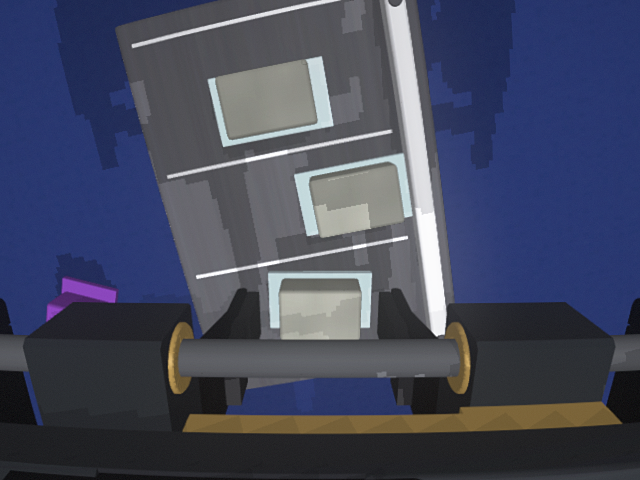

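```bash
python3 -m inch '[[[0,0,1],[0,0,0]],[[0,0,1],[0,0,0]],[[0,0,1],[0,0,0]],[[0,0,1],[0,0,0]],[[0,0,1],[0,0,0]],[[0,0,1],[0,0,0]]]' 25 8
python3 - <<'E'
from h import *
rows([.582,.1143,.0905],-.4)
E
```

```text
time_s: 9.65
position: [0.5679, 0.1166, 0.0906]
tool_rot: [0.0, 0.775, 0.632, 0.0]
contact_force: [-0.9, -0.4, 0.1]
grip_width: 0.0336
shift mm [ 0.5 14.3  0.1] tooly yaw -11.55 z [ 1.e-04 -0.e+00 -1.e+00]
turn deg [ 1.000e-02  0.000e+00 -1.115e+01]
```

```bash
python3 -m inch '[[[0.5,5,0],[0,0,-3]],[[1,10,0],[0,0,-6]],[[1.5,15,0],[0,0,-9]],[[2,19,0],[0,0,-11.2]],[[2,20.5,0],[0,0,-11.2]],[[2,20.5,0],[0,0,-11.2]],[[2,20.5,0],[0,0,-11.2]]]'
python3 - <<'E'
from h import *
print(robot.get_state()["contact_force"])
rows([.5915,.1143,.0905],-.4)
E
```

```text
time_s: 10.35
position: [0.5884, 0.1145, 0.0906]
tool_rot: [0.0, 0.71, 0.705, 0.0]
contact_force: [0.4, 0.4, 1.9]
grip_width: 0.0334
[0.40232363 0.37435382 1.93659131]
shift mm [-0.2  3.1  0.1] tooly yaw -0.4 z [ 6.e-04  0.e+00 -1.e+00]
turn deg [ 0.03 -0.   -0.  ]
```

```bash
python3 -m inch '[[[0,0.8,-0.2],[0,0,0]],[[0,1.6,-0.2],[0,0,0]],[[0,2.4,-0.2],[0,0,0]],[[0,2.4,-0.2],[0,0,0]],[[0,2.4,-0.2],[0,0,0]]]'
python3 -m inch '[[[0,0.6,0],[0,0,0]],[[0,1.2,0],[0,0,0]],[[0,1.2,0],[0,0,0]]]'
python3 -m inch '[[[0,0.4,0],[0,0,0]],[[0,0.8,0],[0,0,0]],[[0,0.8,0],[0,0,0]]]'
```

```text
time_s: 10.85
position: [0.5907, 0.1145, 0.0906]
tool_rot: [-0.0, 0.709, 0.705, -0.0]
contact_force: [-0.3, -0.5, -0.2]
grip_width: 0.0337
time_s: 11.15
position: [0.592, 0.1145, 0.0906]
tool_rot: [0.0, 0.709, 0.705, 0.0]
contact_force: [0.2, -0.3, 0.5]
grip_width: 0.0337
time_s: 11.45
position: [0.5923, 0.1145, 0.0905]
tool_rot: [-0.0, 0.709, 0.705, -0.0]
contact_force: [-2.6, -0.4, 3.4]
grip_width: 0.0338
```

```bash
python3 -m inch '[[[0,0.5,0],[0,0,0]],[[0,0.5,0],[0,0,0]]]'
python3 -m inch '[[[0,-0.3,0],[0,0,0]],[[0,-0.3,0],[0,0,0]],[[0,-0.3,0],[0,0,0]],[[0,-0.3,-0.5],[0,0,0]],[[0,-0.3,-15],[0,0,0]],[[0,-0.3,-50],[0,0,0]],[[40,-10,-60],[0,0,0]],[[80,-25,-60],[0,0,0]],[[90,-26,-60],[0,0,0]],[[90,-26,-60],[0,0,0]],[[90,-26,-60],[0,0,0]],[[90,-26,-60],[0,0,0]]]' 46
python3 - <<'E'
from h import *
d=snap("wrist","w7"); 
w,c,g=traymeas(d,(120,500,10,330))
rows([.566,.2038,.0905],-.9)
E
```

```text
time_s: 11.65
position: [0.5924, 0.1145, 0.0905]
tool_rot: [-0.001, 0.709, 0.705, -0.001]
contact_force: [-4.7, 0.3, 5.6]
grip_width: 0.0337
time_s: 12.85
position: [0.5681, 0.2035, 0.1506]
tool_rot: [0.0, 0.71, 0.705, -0.0]
contact_force: [-0.0, -0.4, 0.0]
grip_width: 0.0456
WHITE
[318.5 289.5] [567.  183.8] [ 1.9 80.2] 89.52
[312.5 202. ] [564.  237.1] [ 1.2 96. ] 89.55
[410.1 251.7] [620.9 205.1] [79.1  8.4] 89.72
FENCE at z=.0185
[312.5 202. ] [564.2 239. ] [ 1.2 91.7] 89.55
CHIP
[352.5 325. ] [586.3 169.6] [ 5.1 22.4] 89.37
[316.5 267.5] [566.  204.6] [22.6 33.1] 88.28
ALL at .011
[347.  317.5] [584.3 166.4] [15.4 30.8] 89.4
[316.2 261.2] [565.9 202.4] [31.2 45.7] 88.57
shift mm [ 0.4 -2.1 60.1] tooly yaw -0.44 z [-2.e-04 -4.e-04 -1.e+00]
turn deg [-0.01  0.02  0.46]
```

View pics/w7.png

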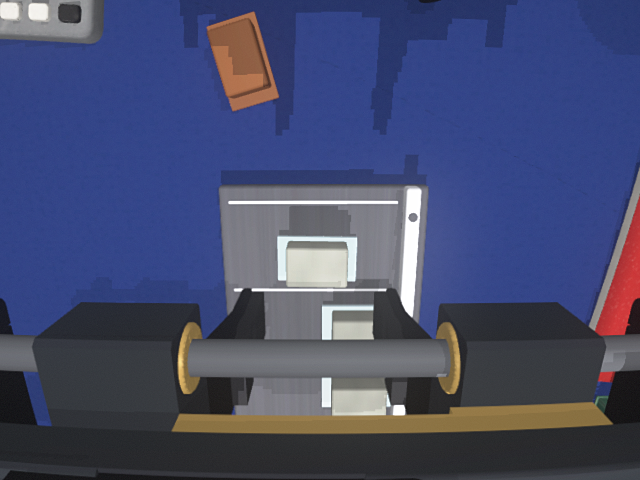

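```bash
python3 -m inch '[[[0.8,-2,25],[0,0,0.8]],[[0.8,-2,45],[0,0,0.8]],[[0.8,-2,55],[0,0,0.8]],[[0.8,-2,60],[0,0,0.8]],[[0.8,-2,60],[0,0,0.8]],[[0.8,-2,60],[0,0,0.8]],[[0.8,-2,60],[0,0,0.8]]]' 50
python3 - <<'E'
from h import *
rows([.566,.2042,.0905],-1.3)
E
```

```text
time_s: 13.6
position: [0.5665, 0.2056, 0.0918]
tool_rot: [0.001, 0.714, 0.7, 0.001]
contact_force: [0.1, -0.4, -0.1]
grip_width: 0.0502
shift mm [-1.4 -0.5  1.3] tooly yaw -1.16 z [ 1.9e-03  4.0e-04 -1.0e+00]
turn deg [ 0.11 -0.03  0.14]
```

```bash
python3 -m inch '[[[-0.5,0,0.7],[0,0,0]],[[-0.5,0,0.7],[0,0,0]],[[-0.5,0,0.7],[0,0,0]],[[-0.5,0,0.7],[0,0,0]],[[-0.5,0,0.7],[0,0,0]],[[-0.5,0,0.7],[0,0,0]],[[-0.5,0,0.7],[0,0,0]]]' 25 8
python3 - <<'E'
from h import *
print(robot.get_state()["contact_force"])
rows([.589,.2064,.0905],-.4)
E
```

```text
time_s: 14.3
position: [0.5659, 0.205, 0.0902]
tool_rot: [0.0, 0.714, 0.7, 0.0]
contact_force: [-0.9, 0.1, 4.1]
grip_width: 0.0339
[-0.86253979  0.11046402  4.13952483]
shift mm [ 1.9 23.1 -0.3] tooly yaw -1.16 z [ 3.e-04  1.e-04 -1.e+00]
turn deg [ 0.02 -0.01 -0.76]
```

```bash
python3 -m inch '[[[0.5,5,-0.6],[0,0,0]],[[1,10,-0.6],[0,0,-0.4]],[[1.5,16,-0.6],[0,0,-0.8]],[[2.1,21,-0.6],[0,0,-0.8]],[[2.1,23.2,-0.6],[0,0,-0.8]],[[2.1,23.2,-0.6],[0,0,-0.8]],[[2.1,23.2,-0.6],[0,0,-0.8]]]'
python3 - <<'E'
from h import *
print(robot.get_state()["contact_force"])
rows([.5915,.2066,.0905],-.4)
E
```

```text
time_s: 15.0
position: [0.5888, 0.2065, 0.0903]
tool_rot: [-0.0, 0.709, 0.705, -0.0]
contact_force: [0.2, -0.5, -0.3]
grip_width: 0.0337
[ 0.23517534 -0.46691821 -0.31547254]
shift mm [ 0.1  2.7 -0.2] tooly yaw -0.36 z [-5.e-04 -1.e-04 -1.e+00]
turn deg [-0.03  0.01  0.04]
```

```bash
python3 -m inch '[[[0,0.8,0],[0,0,0]],[[0,1.6,0],[0,0,0]],[[0,2.4,0],[0,0,0]],[[0,2.4,0],[0,0,0]],[[0,2.4,0],[0,0,0]]]'
python3 -m inch '[[[0,0.6,0],[0,0,0]],[[0,1.2,0],[0,0,0]],[[0,1.2,0],[0,0,0]]]'
python3 -m inch '[[[0,0.4,0],[0,0,0]],[[0,0.8,0],[0,0,0]],[[0,0.8,0],[0,0,0]]]'
```

```text
time_s: 15.5
position: [0.5914, 0.2066, 0.0906]
tool_rot: [-0.0, 0.709, 0.705, 0.0]
contact_force: [-0.8, -0.3, -0.4]
grip_width: 0.0339
time_s: 15.8
position: [0.5927, 0.2066, 0.0906]
tool_rot: [0.0, 0.709, 0.705, 0.0]
contact_force: [-0.0, -0.2, -0.4]
grip_width: 0.0342
time_s: 16.1
position: [0.593, 0.2066, 0.0904]
tool_rot: [-0.0, 0.709, 0.705, -0.0]
contact_force: [-1.1, 0.4, 0.9]
grip_width: 0.0343
```

```bash
python3 -m inch '[[[0,0.6,0],[0,0,0]],[[0,0.6,0],[0,0,0]],[[0,0.6,0],[0,0,0]]]'
python3 -m inch '[[[0,-0.2,0],[0,0,0]],[[0,-0.2,0],[0,0,0]],[[0,-0.2,0],[0,0,0]],[[0,-0.2,-0.5],[0,0,0]],[[0,-0.2,-15],[0,0,0]],[[-20,-10,-50],[0,0,0]],[[-40,-20,-90],[0,0,0]],[[-60,-24,-125],[0,0,0]],[[-60,-24,-125],[0,0,0]],[[-60,-24,-125],[0,0,0]],[[-60,-24,-125],[0,0,0]],[[-60,-24,-125],[0,0,0]]]' 46
python3 - <<'E'
from h import *
d=snap("wrist","w8"); print(pose()[0])
w,c,g=traymeas(d,(210,430,10,350))
cv2.imwrite("pics/w8z.png",cv2.resize(d["pixels"][80:330,230:430],None,fx=2.4,fy=2.4,interpolation=cv2.INTER_CUBIC))
E
```

```text
time_s: 16.4
position: [0.5931, 0.2066, 0.0902]
tool_rot: [-0.001, 0.709, 0.705, -0.001]
contact_force: [-5.6, -0.3, 2.1]
grip_width: 0.0338
time_s: 17.6
position: [0.5688, 0.1471, 0.214]
tool_rot: [-0.001, 0.709, 0.705, -0.001]
contact_force: [0.6, 0.8, -0.2]
grip_width: 0.0461
[0.56878311 0.14707338 0.21387609]
WHITE
[318.5 310. ] [566.9  84.2] [ 1.8 83.3] 89.72
[313.5 244. ] [563.4 137.6] [ 1.5 95.6] 89.7
[313.5 182. ] [563.9 183.5] [ 1.5 96. ] 89.66
[313.  103.5] [564.  236.9] [ 2.  95.4] 89.3
[392.4 190. ] [620.3 173.1] [146.6   8.3] 89.7
FENCE at z=.0185
[392.4 190. ] [618.5 174.9] [141.5   8. ] 89.7
CHIP
[352.5 281.5] [591.1 115.1] [22.1 33.2] 89.64
[354.  218.5] [591.6 160.9] [21.6 32.9] 89.78
[355.5 152. ] [591.7 205.4] [21.9 33.2] 89.9
ALL at .011
[351.5 276.5] [591.5 112.7] [31.2 45.2] 89.6
[352.5 215. ] [591.8 159.8] [27.9 45.3] 89.75
[354.  150.5] [592.1 205.4] [26.6 45.6] 89.85
```

View pics/w8z.png

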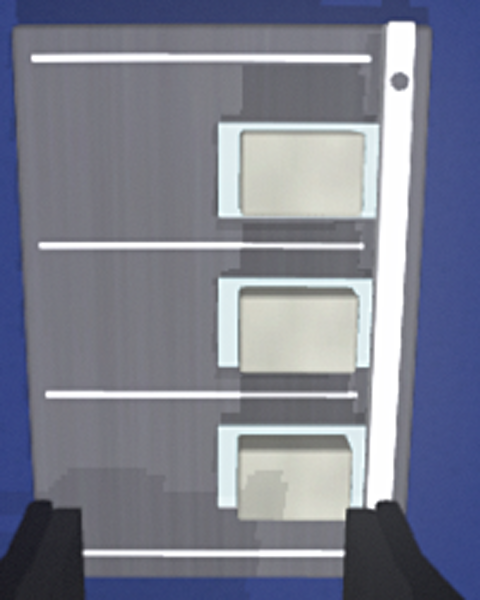

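Run:
```python
from h import *
rows([.5922,.2066,.0905],-.4)
```

```text
shift mm [ 59.7  23.4 123.3] tooly yaw -0.32 z [-2.9e-03 -2.0e-04 -1.0e+00]
turn deg [-0.17  0.01  0.08]
```

```bash
python3 -m inch '[[[30,12,20],[0,0,0]],[[60,23.4,50],[0,0,0]],[[60,23.4,80],[0,0,0]],[[60,23.4,100],[0,0,0]],[[60,23.4,110],[0,0,0]],[[60,23.4,110],[0,0,0]],[[60,23.4,110],[0,0,0]],[[60,23.4,110],[0,0,0]]]' 46
python3 - <<'E'
from h import *
rows([.5922,.2066,.0905],-.4)
E
```

```text
time_s: 18.45
position: [0.5944, 0.2067, 0.1072]
tool_rot: [0.001, 0.709, 0.705, 0.001]
contact_force: [0.6, 0.0, 0.9]
grip_width: 0.0458
shift mm [-0.1 -2.3 16.7] tooly yaw -0.37 z [ 2.6e-03  6.0e-04 -1.0e+00]
turn deg [ 0.15 -0.03  0.03]
```

```bash
python3 -m inch '[[[0,-1,8],[0,0,0]],[[0,-1.5,14],[0,0,0]],[[0,-1.5,14],[0,0,0]],[[0,-1.5,14],[0,0,0]],[[0,-1.5,14],[0,0,0]]]'
python3 - <<'E'
from h import *
rows([.5925,.2066,.0905],-.4)
E
```

```text
time_s: 18.95
position: [0.592, 0.2066, 0.0917]
tool_rot: [0.0, 0.709, 0.705, 0.0]
contact_force: [0.5, -0.7, 1.0]
grip_width: 0.0461
shift mm [0.  0.5 1.2] tooly yaw -0.36 z [ 2.e-04  0.e+00 -1.e+00]
turn deg [ 0.01 -0.    0.04]
```

Grip slide 0 again, shift 1.2 mm to +y, re-seat.

```bash
python3 -m inch '[[[0,0.5,0.7],[0,0,0]],[[0,0.5,0.7],[0,0,0]],[[0,0.5,0.7],[0,0,0]],[[0,0.5,0.7],[0,0,0]],[[0,0.5,0.7],[0,0,0]],[[0.5,0.5,0.7],[0,0,0]],[[1.2,0.5,0.7],[0,0,0]],[[1.2,0.5,0.7],[0,0,0]]]' 25 8
python3 -m inch '[[[0,0.4,0],[0,0,0]],[[0,0.8,0],[0,0,0]],[[0,0.8,0],[0,0,0]]]'
```

```text
time_s: 19.75
position: [0.5924, 0.2078, 0.091]
tool_rot: [0.0, 0.709, 0.705, 0.0]
contact_force: [1.3, 0.0, 1.8]
grip_width: 0.034
time_s: 20.05
position: [0.5929, 0.2079, 0.0909]
tool_rot: [-0.0, 0.709, 0.705, -0.0]
contact_force: [-2.8, 0.4, 3.7]
grip_width: 0.0337
```

```bash
python3 -m inch '[[[0,0.5,0],[0,0,0]],[[0,0.5,0],[0,0,0]]]'
python3 -m inch '[[[0,0.2,0],[0,0,0]],[[0,0.2,0],[0,0,0]],[[0,0.2,0],[0,0,0]],[[0,0.2,-0.5],[0,0,0]],[[0,0.2,-15],[0,0,0]],[[-20,-10,-50],[0,0,0]],[[-40,-20,-90],[0,0,0]],[[-60,-24,-125],[0,0,0]],[[-60,-24,-125],[0,0,0]],[[-60,-24,-125],[0,0,0]],[[-60,-24,-125],[0,0,0]],[[-60,-24,-125],[0,0,0]]]' 46
python3 - <<'E'
from h import *
d=snap("wrist","w9"); print(pose()[0])
w,c,g=traymeas(d,(210,430,10,350))
cv2.imwrite("pics/w9z.png",cv2.resize(d["pixels"][80:330,230:430],None,fx=2.4,fy=2.4,interpolation=cv2.INTER_CUBIC))
t=snap("top","top1")
E
```

```text
time_s: 20.25
position: [0.593, 0.2079, 0.0909]
tool_rot: [-0.001, 0.709, 0.705, -0.001]
contact_force: [-5.7, -0.5, 5.9]
grip_width: 0.034
time_s: 21.45
position: [0.5685, 0.1483, 0.2143]
tool_rot: [-0.001, 0.709, 0.705, -0.001]
contact_force: [-1.1, -0.4, -0.4]
grip_width: 0.0461
[0.56849244 0.14830279 0.21421707]
WHITE
[318.5 311. ] [566.5  84.4] [ 1.8 83.4] 89.72
[314. 245.] [563.5 137.9] [ 1.5 95. ] 89.7
[314.  183.5] [563.9 183.6] [ 0.8 95.5] 89.67
[314.  105.5] [564.3 236.9] [ 2.  95.6] 89.73
[392.9 191. ] [620.3 173.6] [145.5   8.4] 89.74
FENCE at z=.0185
[392.9 191. ] [618.5 175.4] [140.3   8.2] 89.74
CHIP
[353. 283.] [591.3 115. ] [21.4 32.8] 89.64
[354.5 220.5] [591.4 160.6] [21.7 33.2] 89.77
[356. 152.] [591.9 206.6] [22.  32.9] 89.9
ALL at .011
[351.5 277.5] [591.3 113. ] [31.3 45.5] 89.64
[353. 217.] [591.6 159.5] [28.  45.7] 89.75
[354.5 150.5] [592.  206.6] [26.6 46. ] 89.74
```

View pics/w9z.png

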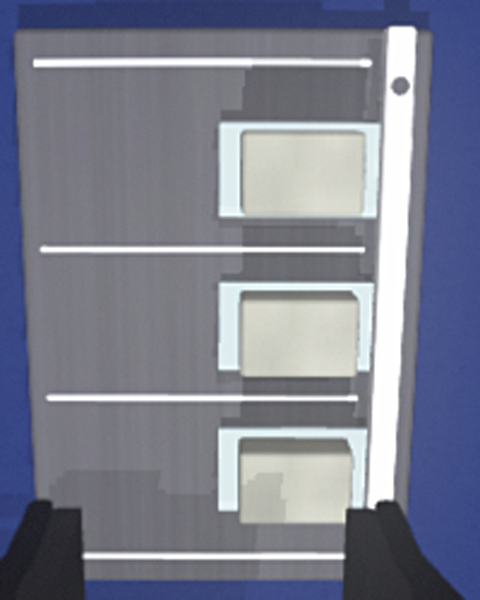

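Run:
```python
from h import *
rows([.46,-.13,.24],-3.65)
```

```text
shift mm [-278.9 -107.1  -25.3] tooly yaw -0.32 z [-2.7e-03 -3.0e-04 -1.0e+00]
turn deg [-0.15  0.02  3.33]
```

```bash
python3 -m inch '[[[-35,-13,-5],[0,0,0.5]],[[-75,-28,-10],[0,0,1]],[[-115,-44,-15],[0,0,1.5]],[[-155,-60,-20],[0,0,2]],[[-195,-75,-25],[0,0,2.5]],[[-235,-90,-25],[0,0,3]],[[-265,-102,-25],[0,0,3.3]],[[-279,-107,-25],[0,0,3.3]],[[-279,-107,-25],[0,0,3.3]],[[-279,-107,-25],[0,0,3.3]],[[-279,-107,-25],[0,0,3.3]]]' 50
python3 - <<'E'
from h import *
d=snap("wrist","w10"); print(pose()[0])
E
```

```text
time_s: 22.65
position: [0.4608, -0.1295, 0.2405]
tool_rot: [-0.0, 0.729, 0.685, 0.0]
contact_force: [-0.3, 0.7, -0.4]
grip_width: 0.0504
[ 0.46085701 -0.12942581  0.24053337]
```

View pics/w10.png

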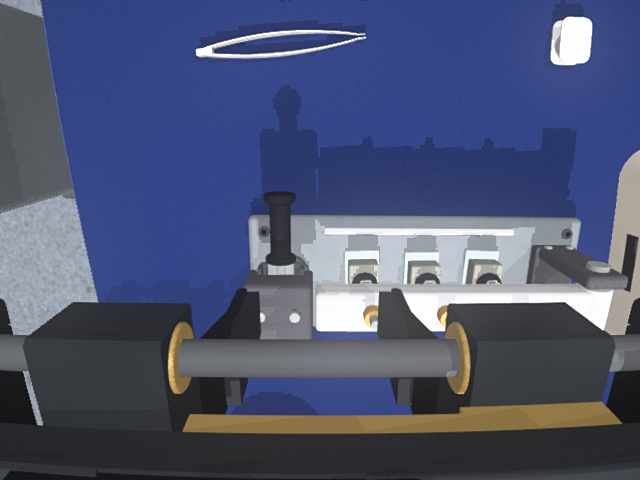

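Run:
```python
from h import *
d=load("w10"); img=d["pixels"]; P=heightmap(d)
g=img.max(axis=2)
for v in range(188,270,3):
    c=np.where(g[v,255:310]<62)[0]+255
    if len(c): 
        m=(c[0]+c[-1])/2
        print(v,c[0],c[-1],np.round(cast(d,[(m,v)],.06)[0,:2],4),np.round(cast(d,[(m,v)],.067)[0,:2],4),np.round(P[v,int(m)],4))
# base edge at +y (top, row~215)
hsv=cv2.cvtColor(img,cv2.COLOR_BGR2HSV)
pts=[]
for u in list(range(310,570,10)):
    col=img[190:235,u].astype(int); s=col[:,0]-col[:,2]
    pts.append((u,190+np.argmin(np.diff(s))+.5))
w=cast(d,pts,.014)[:,:2]; f=np.polyfit(w[:,0],w[:,1],1); r=w[:,1]-np.polyval(f,w[:,0]); k=abs(r)<.001; f=np.polyfit(w[k,0],w[k,1],1)
print("edge yaw",np.degrees(np.arctan(f[0])),np.polyval(f,.45),k.sum())
print("corners",np.round(cast(d,[(249,217),(579,218)],.014),4))
print("nose top h",np.round(P[290,280],4),"beam",np.round(P[305,340],4),"base",np.round(P[235,300],4))
```

```text
191 280 281 [ 0.4371 -0.0939] [ 0.4379 -0.0929] [ 0.4359 -0.0953  0.051 ]
194 265 294 [ 0.4363 -0.0959] [ 0.437  -0.0948] [ 0.4363 -0.0954  0.0627]
197 264 294 [ 0.4358 -0.0978] [ 0.4366 -0.0967] [ 0.4368 -0.0962  0.0697]
200 265 294 [ 0.436  -0.0998] [ 0.4367 -0.0986] [ 0.4367 -0.098   0.0702]
203 268 290 [ 0.4355 -0.1018] [ 0.4362 -0.1005] [ 0.4365 -0.1     0.0698]
206 270 289 [ 0.4356 -0.1038] [ 0.4364 -0.1025] [ 0.4359 -0.1027  0.0659]
209 270 289 [ 0.4354 -0.1058] [ 0.4362 -0.1045] [ 0.4359 -0.1044  0.0674]
212 270 289 [ 0.4353 -0.1078] [ 0.436  -0.1064] [ 0.4356 -0.1065  0.0663]
215 270 289 [ 0.4351 -0.1098] [ 0.4359 -0.1084] [ 0.4354 -0.1086  0.066 ]
218 270 289 [ 0.4349 -0.1119] [ 0.4357 -0.1104] [ 0.4353 -0.1105  0.0663]
221 270 289 [ 0.4347 -0.1139] [ 0.4355 -0.1123] [ 0.4349 -0.1128  0.0648]
224 270 289 [ 0.4346 -0.116 ] [ 0.4353 -0.1143] [ 0.435  -0.1143  0.0672]
227 271 289 [ 0.4347 -0.118 ] [ 0.4355 -0.1164] [ 0.4353 -0.1166  0.0658]
230 262 289 [ 0.4315 -0.1199] [ 0.4324 -0.1182] [ 0.4318 -0.1185  0.0654]
233 262 289 [ 0.4313 -0.122 ] [ 0.4322 -0.1202] [ 0.4317 -0.1205
[... 261 characters left out ...]
 [ 0.4344 -0.1285] [ 0.4343 -0.1287  0.0665]
248 271 289 [ 0.4334 -0.1326] [ 0.4342 -0.1306] [ 0.4341 -0.1307  0.0664]
251 271 289 [ 0.4332 -0.1348] [ 0.434  -0.1326] [ 0.434  -0.1327  0.0669]
254 269 293 [ 0.4337 -0.1369] [ 0.4345 -0.1348] [ 0.4343 -0.1354  0.065 ]
257 267 295 [ 0.4335 -0.1391] [ 0.4343 -0.1368] [ 0.4343 -0.1368  0.067 ]
260 267 294 [ 0.433  -0.1412] [ 0.4338 -0.1389] [ 0.4337 -0.1382  0.0691]
263 270 290 [ 0.4325 -0.1433] [ 0.4333 -0.141 ] [ 0.4336 -0.14    0.0699]
edge yaw -3.9181312749812833 -0.12018851461003 26
corners [[ 0.4062 -0.1195  0.014 ]
 [ 0.6694 -0.1361  0.014 ]]
nose top h [ 0.4345 -0.1508  0.0906] beam [ 0.4713 -0.1656  0.0855] base [ 0.4447 -0.1367  0.0131]
```

Run:
```python
from h import *
rows([.4363,-.118,.16],-3.9)
rows([.4363,-.118,.112],-3.9)
```

```text
shift mm [  9.8 -25.2  80.6] tooly yaw -3.57 z [-5.e-04  5.e-04 -1.e+00]
turn deg [-0.03 -0.03  0.33]
shift mm [  9.8 -25.2 128.6] tooly yaw -3.57 z [-5.e-04  5.e-04 -1.e+00]
turn deg [-0.03 -0.03  0.33]
```

```bash
python3 -m inch '[[[5,-13,20],[0,0,0.3]],[[10,-25,45],[0,0,0.3]],[[10,-25,70],[0,0,0.3]],[[10,-25,80],[0,0,0.3]],[[10,-25,80],[0,0,0.3]],[[10,-25,80],[0,0,0.3]],[[10,-25,80],[0,0,0.3]]]' 50
python3 - <<'E'
from h import *
rows([.4363,-.118,.112],-3.9)
d=snap("wrist","w11")
E
```

```text
time_s: 23.4
position: [0.4374, -0.1192, 0.1623]
tool_rot: [0.001, 0.731, 0.682, 0.0]
contact_force: [0.7, -0.2, -0.1]
grip_width: 0.0498
shift mm [ 1.2 -1.3 50.3] tooly yaw -3.94 z [ 0.0022 -0.001  -1.    ]
turn deg [ 0.13  0.05 -0.04]
```

View pics/w11.png

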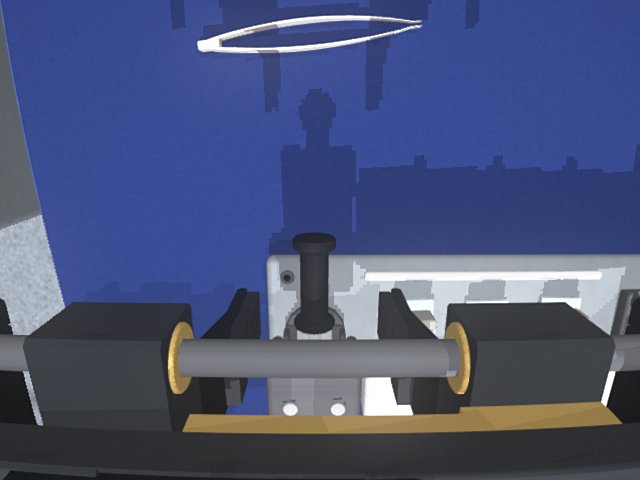

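```bash
python3 -m inch '[[[0.5,-0.5,20],[0,0,0]],[[0.5,-0.5,38],[0,0,0]],[[0.5,-0.5,48],[0,0,0]],[[0.5,-0.5,48.5],[0,0,0]],[[0.5,-0.5,48.5],[0,0,0]],[[0.5,-0.5,48.5],[0,0,0]]]'
python3 - <<'E'
from h import *
rows([.4363,-.118,.112],-3.9)
d=snap("wrist","w12")
E
```

```text
time_s: 24.05
position: [0.4365, -0.1187, 0.1134]
tool_rot: [0.001, 0.731, 0.682, 0.0]
contact_force: [0.2, 0.7, 0.1]
grip_width: 0.0499
shift mm [ 0.7 -0.3  1.4] tooly yaw -3.95 z [ 1.6e-03 -7.0e-04 -1.0e+00]
turn deg [ 0.09  0.04 -0.05]
```

View pics/w12.png

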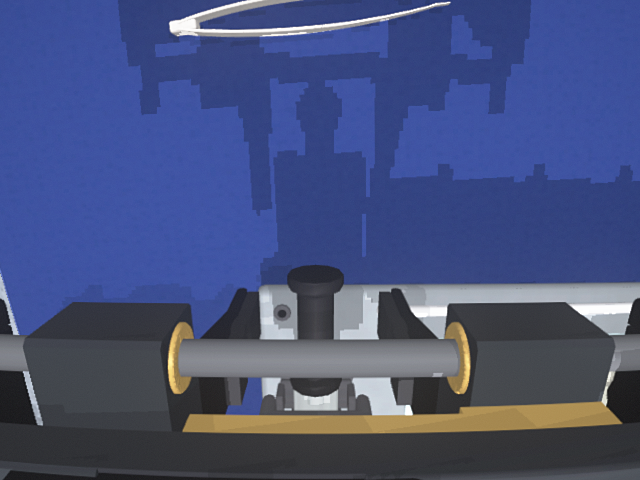

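```bash
python3 -m inch '[[[0,0,0.5],[0,0,0]],[[0,0,0.5],[0,0,0]],[[0,0,0.5],[0,0,0]],[[0,0,0.5],[0,0,0]],[[0,0,0.5],[0,0,0]],[[0,0,0.5],[0,0,0]],[[0,0,0.5],[0,0,0]],[[0,0,0.5],[0,0,0]]]' 8 40
python3 - <<'E'
from h import *
s=robot.get_state(); print(np.round(s["contact_force"],1),np.round(s["moment"],2),s["position"],s["grip_width"])
E
```

```text
time_s: 24.9
position: [0.4355, -0.1183, 0.1118]
tool_rot: [-0.0, 0.731, 0.682, -0.0]
contact_force: [-2.4, 0.6, 2.5]
grip_width: 0.0129
[-2.4  0.6  2.5] [-0.04  0.31 -0.02] [ 0.43550738 -0.11826543  0.11176636] 0.012866628333333607
```

```bash
python3 -m inch '[[[2,0,0],[0,0,0]],[[4,0,0],[0,0,0]],[[6,0,0],[0,0,0]],[[8,0,0],[0,0,0]],[[10,0,0],[0,0,0]],[[11,0,0],[0,0,0]],[[12,0,0],[0,0,0]],[[12,0,0],[0,0,0]],[[12,0,0],[0,0,0]]]'
python3 - <<'E'
from h import *
s=robot.get_state(); print(np.round(s["contact_force"],1),np.round(s["moment"],2),s["position"],s["grip_width"])
d=snap("wrist","w13")
E
```

```text
time_s: 25.8
position: [0.4363, -0.1071, 0.1118]
tool_rot: [0.0, 0.731, 0.682, -0.001]
contact_force: [-3.1, -6.7, 0.8]
grip_width: 0.0129
[-3.1 -6.7  0.8] [-1.    0.65 -0.04] [ 0.43631112 -0.10711422  0.11179642] 0.012855153694694038
```

View pics/w13.png

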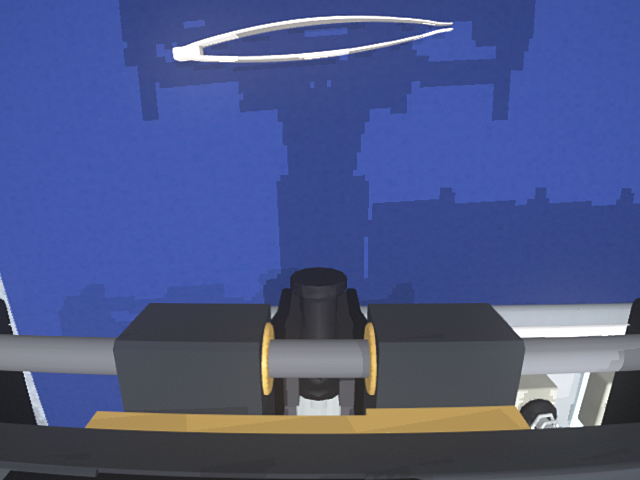

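```bash
python3 -m inch '[[[0,-0.3,-5],[0,0,0]],[[0,-0.5,-10.7],[0,0,0]],[[0,-0.5,-16],[0,0,0]],[[0,-0.5,-21.6],[0,0,0]],[[0,0,-32.3],[0,0,0]],[[0,0,-32.3],[0,0,0]]]'
python3 - <<'E'
from h import *
s=robot.get_state(); print(np.round(s["contact_force"],1),np.round(s["moment"],2),s["position"],s["grip_width"])
snap("scene","s13")
snap("wrist","w14")
im=cv2.imread("pics/s13.png"); cv2.imwrite("pics/s13z.png",cv2.resize(im[200:350,280:460],None,fx=4,fy=4,interpolation=cv2.INTER_CUBIC))
E
```

```text
time_s: 26.45
position: [0.4362, -0.1072, 0.1444]
tool_rot: [0.0, 0.731, 0.682, -0.001]
contact_force: [-2.0, -6.7, -4.7]
grip_width: 0.0131
[-2.  -6.7 -4.7] [-1.05  0.49  0.11] [ 0.43622114 -0.10720894  0.14439618] 0.013071517575094041
```

View pics/s13z.png

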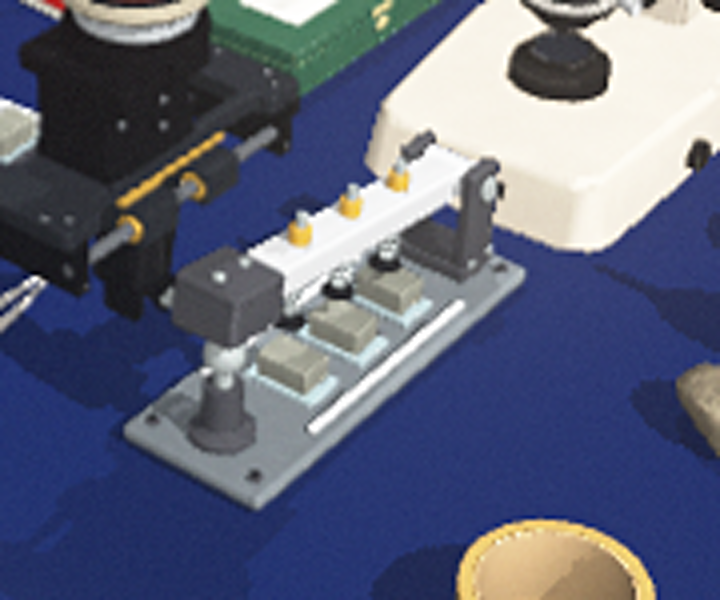

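View pics/w14.png

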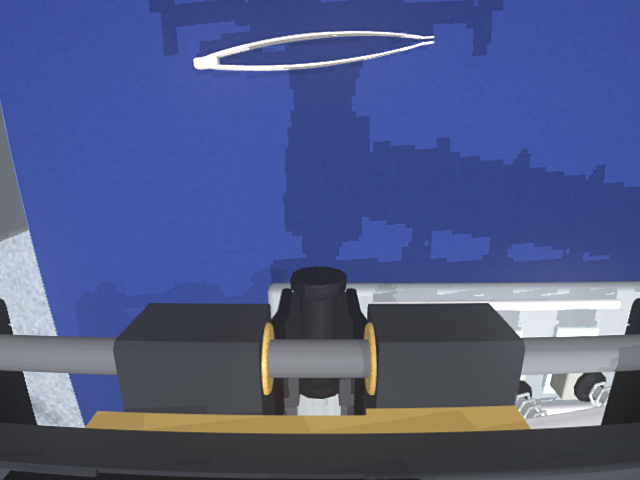

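```bash
python3 -m inch '[[[0,1.1,-10.7],[0,0,0]],[[0,2.7,-21.4],[0,0,0]],[[0,4.9,-31.9],[0,0,0]],[[0,7.6,-42.4],[0,0,0]],[[0,10.7,-52.7],[0,0,0]],[[0,14.5,-62.8],[0,0,0]],[[0,18.7,-72.8],[0,0,0]],[[0,18.7,-72.8],[0,0,0]]]'
python3 - <<'E'
from h import *
s=robot.get_state(); print(np.round(s["contact_force"],1),np.round(s["moment"],2),s["position"],s["grip_width"])
E
```

```text
time_s: 27.35
position: [0.4539, -0.1085, 0.217]
tool_rot: [-0.001, 0.731, 0.682, -0.002]
contact_force: [-8.1, -6.0, -1.7]
grip_width: 0.0127
[-8.1 -6.  -1.7] [-0.99  1.48  0.04] [ 0.45393429 -0.10849064  0.21695075] 0.012658336162502202
```

```bash
python3 -m inch '[[[0,4,-9.7],[0,0,0]],[[0,9,-19.1],[0,0,0]],[[0,14.5,-28.3],[0,0,0]],[[0,18,-33.7],[0,0,0]],[[0,18,-33.7],[0,0,0]],[[0,18,-33.7],[0,0,0]],[[0,18,-33.7],[0,0,0]]]'
python3 - <<'E'
from h import *
s=robot.get_state(); print(np.round(s["contact_force"],1),np.round(s["moment"],2),s["position"],s["grip_width"])
snap("scene","s15")
snap("wrist","w15"); snap("top","top15")
im=cv2.imread("pics/s15.png"); cv2.imwrite("pics/s15z.png",cv2.resize(im[180:350,200:460],None,fx=3,fy=3,interpolation=cv2.INTER_CUBIC))
E
```

```text
time_s: 28.05
position: [0.471, -0.1097, 0.2495]
tool_rot: [-0.002, 0.731, 0.682, -0.003]
contact_force: [-10.2, -6.3, 1.4]
grip_width: 0.0131
[-10.2  -6.3   1.4] [-1.03  1.77 -0.  ] [ 0.47103619 -0.10969626  0.2495159 ] 0.013054320599594944
```

View pics/s15z.png

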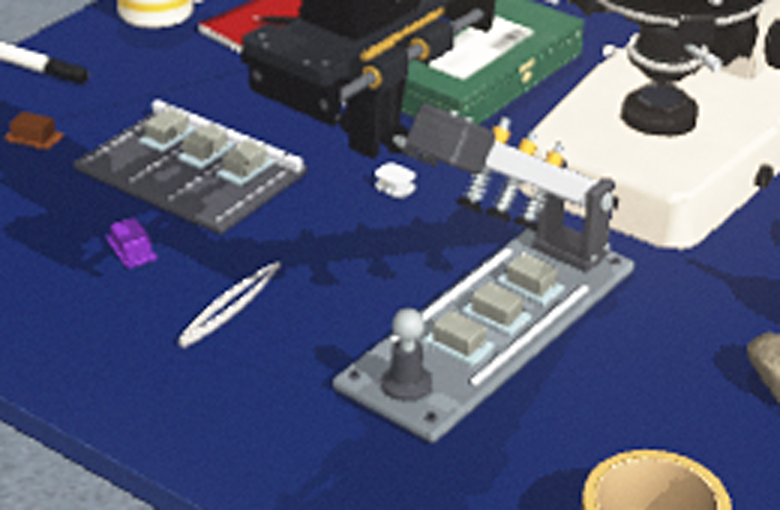

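View pics/w15.png

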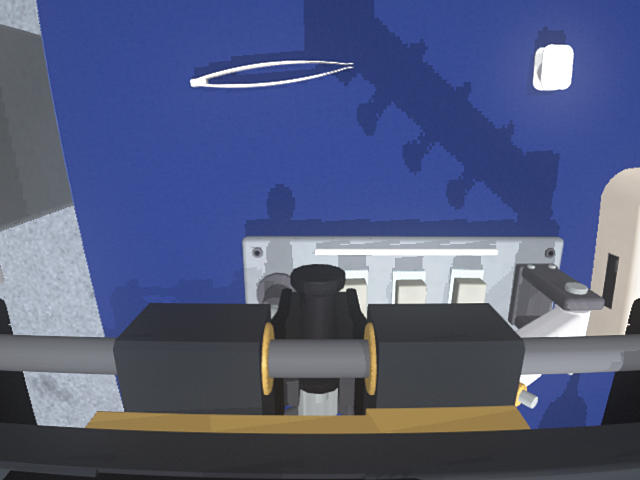

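View pics/top15.png

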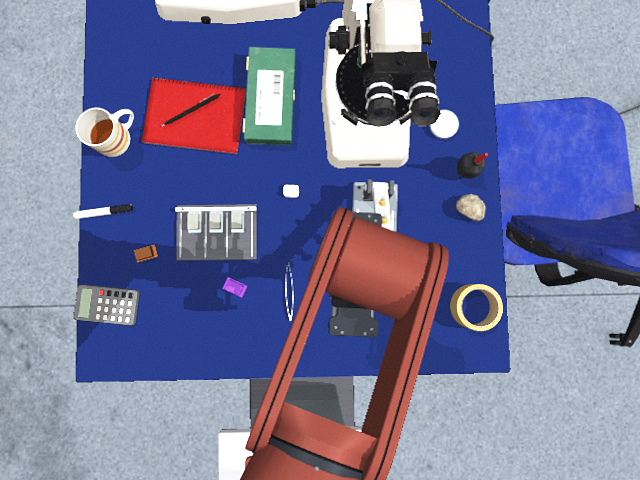

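```bash
python3 -m inch '[[[0,-0.5,0],[0,0,0]],[[0,-1,0],[0,0,0]],[[0,-1,0],[0,0,0]],[[0,-1,0],[0,0,0]],[[0,-1,0],[0,0,0]]]'
python3 -m inch '[[[0,0,0],[0,0,0]],[[0,0,0],[0,0,0]],[[0,0,0],[0,0,0]],[[0,0,0],[0,0,0]],[[0,0,0],[0,0,0]],[[0,0,0],[0,0,0]],[[0,0,0],[0,0,0]],[[0,0,0],[0,0,0]]]'
python3 - <<'E'
from h import *
t=load("top15"); img=t["pixels"]; hsv=cv2.cvtColor(img,cv2.COLOR_BGR2HSV)
w,c,g=traymeas(t,(170,262,200,265))
d=snap("wrist","w16"); s=snap("scene","s16")
print("wrist diff",np.abs(d["pixels"].astype(int)-load("w15")["pixels"]).max(2)[300:400,270:380].mean())
P=heightmap(s)  # nose top from scene: zoom px (450,125) -> full
for u,v in [(450,125),(430,115),(470,130)]:
    uu,vv=200+u/3,180+v/3; print(np.round(P[int(vv),int(uu)],3))
E
```

```text
time_s: 28.7
position: [0.4707, -0.1097, 0.2495]
tool_rot: [-0.001, 0.731, 0.682, -0.002]
contact_force: [-6.0, -6.5, -2.5]
grip_width: 0.0129
time_s: 29.5
position: [0.4707, -0.1097, 0.2495]
tool_rot: [-0.001, 0.731, 0.682, -0.002]
contact_force: [-6.0, -6.5, -1.8]
grip_width: 0.0128
WHITE
[215.1 213.7] [611.3 163.5] [172.4  31.8] 89.76
FENCE at z=.0185
CHIP
ALL at .011
wrist diff 2.255181818181818
[ 0.461 -0.178  0.228]
[ 0.461 -0.161  0.228]
[ 0.467 -0.188  0.224]
```

Run:
```python
from h import *
print(robot.job_done()); print(robot.get_state()["time_s"])
```

```text
the job is handed in; nothing more can be done
None
the job is handed in; nothing more can be done
```

The job was handed in after about 29.6 s of the 53 s. The three slides are in a row at the fence, and the arm is still holding the beam up by the latch barrel.

**Slides:** I pinched each slide lightly by its rock chip, turned it square, slid it into its place and pressed it against the fence until I felt contact. Slide 0 came out about 1 mm off, so I moved it over and pressed it home again.
- **Spacing:** in the last close wrist picture the chips sat at world y = 206.6, 160.6 and 115.0 mm. The place centres work out at about 206.4, 160.4 and 114.4 mm.
- **Fence and squareness:** all three are at the fence, with yaw within about 0.3° of each other and of the tray.

**Press:** I pulled the latch out about 11 mm (reaction about 6.7 N) and swung the beam up to about 0.67 rad. The nose is about 13.5 cm up, by both the tool's rise and the scene camera's depth. The grip and position held steady over the last second and a half, with a steady force of about 9 N on the wrist.

**Checks that fell short:**
- **Latch turn:** on the way up the latch did not turn freely between the fingers. The sideways force reached about 10 N, and I eased it to 6 N by backing off 1 mm.
- **Tray re-check:** my last automatic measurement of the tray, from the top camera, failed because it merged the slides with the fence. After the lift, the row is confirmed only by eye in that picture.
- **Cured slides and bystanders:** I checked these only by eye, in the final scene and top pictures. Nothing appeared to have moved.

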